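Switch the cab's galley from inverter to shore power

TASK

The truck has just been plugged in, so change the galley over to shore power: with your fingertips push the inverter's lever (the one with the ball) over towards the robot until it snaps off, and only then push the shore-power lever (the one with the crossbar) over away from the robot until it snaps on; the two must never be on together. Push the levers gently, never gripping them hard, leave the fridge lever (the flat paddle) on, and do not move or lift anything else.

Things in the scene. Friction and masses are not known exactly. Their poses are not given: they have to be found in the camera images.
- board: aluminium power board screwed to the counter, 140 (x) x 430 (y) x 12 mm; origin: centre of its underside, on the counter; own x points away from the robot (turned up to 0.35 rad), y along the row of three switches, 130 mm apart
- inverter_box: grey switch box of the inverter switch, fixed on the board at any of the three places, 70 (x) x 55 (y) x 28 mm; origin: centre of its underside, 12 mm above the counter; x points away from the robot, like the board's, and its lever swings in its x-z plane about a pin along y at x = 0, 30 mm above this origin
- inverter (a joint): inverter switch lever, steel shaft 9 mm thick, its end carries a round ball, 28 mm across. 0 = off (leans 0.5 rad from upright to the robot's side, the box's -x), 1.0 rad = on (leans 0.5 rad to the far side, +x; a small white bar on the box marks this side); over-centre spring: upright at 0.5, about 3 N at its end (5 N half-way up) pushes it over, then it snaps to that stop; starts on
- inverter_tip (a point): centre of the inverter lever's end, 65 mm from its pin; about 99 mm above the counter at either stop and 107 mm when upright
- shore_box: grey switch box of the shore switch, fixed on the board at any of the three places, 70 (x) x 55 (y) x 28 mm; origin: centre of its underside, 12 mm above the counter; x points away from the robot, like the board's, and its lever swings in its x-z plane about a pin along y at x = 0, 30 mm above this origin
- shore (a joint): shore switch lever, steel shaft 9 mm thick, its end carries a T-shaped crossbar, 44 mm long (along the box's y) and 13 mm thick. 0 = off (leans 0.5 rad from upright to the robot's side, the box's -x), 1.0 rad = on (leans 0.5 rad to the far side, +x; a small white bar on the box marks this side); over-centre spring: upright at 0.5, about 3 N at its end (5 N half-way up) pushes it over, then it snaps to that stop; starts off
- shore_tip (a point): centre of the shore lever's end, 65 mm from its pin; about 99 mm above the counter at either stop and 107 mm when upright
- fridge_box: grey switch box of the fridge switch, fixed on the board at any of the three places, 70 (x) x 55 (y) x 28 mm; origin: centre of its underside, 12 mm above the counter; x points away from the robot, like the board's, and its lever swings in its x-z plane about a pin along y at x = 0, 30 mm above this origin
- fridge (a joint): fridge switch lever, steel shaft 9 mm thick, its end carries a flat upright paddle, 22 mm wide (along y), 7 mm thick, 34 mm long. 0 = off (leans 0.5 rad from upright to the robot's side, the box's -x), 1.0 rad = on (leans 0.5 rad to the far side, +x; a small white bar on the box marks this side); over-centre spring: upright at 0.5, about 3 N at its end (5 N half-way up) pushes it over, then it snaps to that stop; starts on and stays so
- fridge_tip (a point): centre of the fridge lever's end, 65 mm from its pin; about 99 mm above the counter at either stop and 107 mm when upright
- spice: steel-capped spice jar, 34 mm across, 50 mm tall, standing on the board between two switches; origin: centre of its underside; to be left where it is
- tin: flat mint tin 60 x 36 x 18 mm, lying on the board between two switches; origin: centre of its underside; to be left where it is
- mug: white mug, 80 mm across, 90 mm tall; origin: centre of its underside; to be left where it is
- can: food can, 66 mm across, 85 mm tall; origin: centre of its underside; to be left where it is
- remote: black remote control 45 x 150 x 18 mm; origin: centre of its underside; to be left where it is
- torch: steel torch 140 mm long, 34 mm thick, lying; origin: below its middle, on the counter; to be left where it is
- bowl: white bowl, 110 mm across, 45 mm tall; origin: centre of its underside; to be left where it is

How it is judged:
On the way, in this order (a step that is already met when the one before it is completed fails the run):
1. the inverter lever has snapped off while the shore lever is still off (value of joint inverter below 0.1 rad and value of joint shore below 0.3 rad), for 0.2 s.
2. the shore lever has snapped on with the inverter off (value of joint shore above 0.9 rad and value of joint inverter below 0.1 rad), for 0.2 s.
At the end, for the whole second after the job is handed in: inverter lever at its off stop (below 0.1 rad), shore lever at its on stop (above 0.9 rad), fridge lever still on (above 0.9 rad), all three at rest, and no bystander more than 15 mm from where it began (all of step 2 and value of joint fridge above 0.9 rad and not (distance of any of spice, tin, mug, can, remote, torch, bowl from where it was at the start of the episode above 0.015 m) and velocity of joint inverter between -0.1 and 0.1 rad/s and velocity of joint shore between -0.1 and 0.1 rad/s and velocity of joint fridge between -0.1 and 0.1 rad/s); the robot touches nothing.
It fails at once if the inverter and shore levers are both on (past centre, 0.5 rad) together (value of joint each of inverter, shore above 0.5 rad).
It fails at once if the fridge lever is pushed off its on stop (below 0.7 rad) (value of joint fridge below 0.7 rad).
It fails at once if a switch is gripped hard or strained (more than 25 N between the fingers and a switch) (contact force between the fingers and inverter_box above 25 N or contact force between the fingers and shore_box above 25 N or contact force between the fingers and fridge_box above 25 N).
It fails at once if a bystander is moved or lifted more than 15 mm (distance of any of spice, tin, mug, can, remote, torch, bowl from where it was at the start of the episode above 0.015 m).
It also fails if it takes over 42 s, if anything falls off the work surface, if the arm or the gripper's body presses on something with over 40 N, if the wrist force passes 120 N, or if a joint passes its speed limit or range.

ROBOT

A 7-joint arm with a two-finger parallel gripper is mounted at the origin on the work surface. World frame = base frame: x ahead of the robot, y to its left, z up, the work surface at z = 0. Lengths are in m, angles in rad, forces in N, time in s.
With the tool pointing down it reaches from about 0.35 to 0.9 m from the base axis. Payload 8.1 kg.
Tool frame: the origin (TCP) lies at the very end of the fingers, on their centre line; the grasp point (between the pads) lies 19 mm behind it; z points along the fingers, y is the line along which they close (so a half turn about z gives the same grasp; the last joint's range is limited). The gripper opens to 92 mm and grips with 3 to 60 N. Pads are 19 mm wide; open, the fingers measure 130 mm over their backs; the gripper's body (75 mm by 190 mm) begins 47 mm behind the grasp point.
Start: joints at [1.237, 0.434, 0.025, 1.573, -0.012, 1.134, -0.075], TCP at [0.143, -0.608, 0.206] pointing down, gripper open.
Joint ranges: [-2.62, 2.62], [-0.44, 2.09], [-1.27, 1.32], [0.08, 2.57], [-1.32, 4.46], [0.12, 2], [-2.74, 2.74]. Speed limits (rad/s): [2.22, 2.22, 3.01, 3.01, 3.14, 3.14, 3.14].

INTERFACE

Orientations are given as a rotation vector (axis times angle).
In Python, from plant import manip gives the robot as it stands.
- The arm moves only by the tool step_arm, never from a script. Its argument "series" is a list of rows, each an object with "slide": the shift along the world's x, y, z in cm, a list of three; "yaw": the turn about the world's z in rad; "claw": the opening, from 0 (shut) to 1 (fully open). In form: [{"slide": [x, y, z], "yaw": yaw, "claw": claw}, ...]. A call has 1 to 5 rows; each row is the pose to reach, as a shift and turn from the pose commanded when the call began; what a row does not reach only later rows make up. A row lasts 1/8 s, in which the tool goes at most 62.5 mm and 10.7 degrees, less where a joint would pass 70% of its speed; a pose out of reach is approached as far as the arm can. A call with a gripper value outside its range is refused whole. The fingers move at their own pace and stop on an object; "newtons" is the grip in N (left out, the last holds). Time passes only in rows, so rows that repeat a pose let the fingers close. It gives the time, the measured TCP pose, the force, the opening and the grip force at its end, in the units of the state.
- manip.get_obs(): the state, without advancing time (a new reading comes with each control period).
- manip.camera(name): name is "scene" or "top" or "wrist"; returns the picture (384x512x3 uint8, red, green, blue); there is no depth.
- manip.camera_info(name): a dict with "vertical_fov" (degrees; the focal length in pixels is half the picture's height over the tangent of half this angle, whatever the lens; pixels are square), "cx", "cy" (the principal point, pixels), "k1" (the pictures are not rectified: a ray, as slopes to the right and down, at radius r is drawn at 1 + k1 r^2 times it, then the intrinsics apply), "eye" and "rotation" of the camera in the world; the wrist camera has in their place "T_tool_cam" (4x4, takes a point from camera to tool coordinates, whose origin is the TCP and whose axes are the flange's). Camera axes: x right, y up, looking along -z (the intrinsics and any distortion apply to the point x, -y, -z); pixel columns grow to the right and rows downward; lengths in m; the calibration is good to about 2 mm. A picture is of the moment at which its call begins: read the wrist's pose just before it. camera_info takes no time and is no camera call.
- manip.job_done(): hands the job in; it is judged then, once.
The state is a dict: "time": time; "joint_positions": joint angles; "qd": joint speeds; "effort": joint torques, N m; "eef_pos": TCP position; "orientation": TCP orientation; "ft_force": force on the tool from outside, world axes, zero at the start; "ft_torque": the same for the moment, N m; "opening": finger opening in m; "finger_force": force on a finger pad.
Only numpy, scipy, OpenCV 4.12 (cv2) and the standard library are available. Lean on these libraries where they do the work, as an engineer would, in place of code of your own. Each camera call takes 0.05 s, during which the arm holds its last target. There are 200 camera calls.

## Working session

There is one attempt and no reset: what is moved stays moved. The work goes in short steps, Python scripts to look and compute and a tool call to move; the robot and the scene stay as the last step left them, time stands still between calls to the robot, and variables do not carry over. Pictures are saved under pics/ and viewed, at most 10 in all, crops included, and the job is handed in when it is done.

Besides the shell and the picture viewer there is one more tool, called by a JSON object that holds its "api" and its "payload", one argument or row to a line. step_arm: Moves the arm, as the interface text tells. Its arguments: {"type":"object","properties":{"series":{"type":"array"},"newtons":{"type":"number"}},"required":["series"]}

```bash
mkdir -p pics; cat > h.py <<'E'
from plant import manip
import numpy as np, cv2
from scipy.spatial.transform import Rotation as R
def snap(n,f):
    o=manip.get_obs(); im=manip.camera(n); cv2.imwrite('pics/'+f,im[:,:,::-1]); return o,im
def cam(n,o=None):
    c=manip.camera_info(n)
    if 'eye' in c: return c,np.array(c['eye']),np.array(c['rotation'])
    T=np.eye(4); T[:3,:3]=R.from_rotvec(o['orientation']).as_matrix(); T[:3,3]=o['eef_pos']
    T=T@np.array(c['T_tool_cam']); return c,T[:3,3],T[:3,:3]
def ray(n,u,v,o=None):
    c,e,M=cam(n,o); f=192/np.tan(np.radians(c['vertical_fov'])/2)
    K=np.array([[f,0,c['cx']],[0,f,c['cy']],[0,0,1]])
    p=cv2.undistortPoints(np.array([[[u,v]]],float),K,np.array([c['k1'],0,0,0,0.]))[0,0] if 0 else None
    d=np.array([(u-c['cx'])/f,(v-c['cy'])/f]); s=d.copy()
    for _ in range(30): s=d/(1+c['k1']*(s@s))
    w=M@np.array([s[0],-s[1],-1]); return e,w/np.linalg.norm(w)
def onz(n,u,v,z,o=None):
    e,w=ray(n,u,v,o); return e+w*(z-e[2])/w[2]
def tri(r1,r2):
    (a,u),(b,v)=r1,r2
    t=np.linalg.lstsq(np.c_[u,-v],b-a,rcond=None)[0]
    p,q=a+t[0]*u,b+t[1]*v; return (p+q)/2,np.linalg.norm(p-q)
E
sed -i '/undistortPoints/d;/^    K=/d' h.py
python3 - <<'E'
from h import *
print(manip.camera_info('top'),manip.camera_info('scene'),manip.camera_info('wrist'))
a=snap('top','t0.png');b=snap('scene','s0.png');print(a[0])
E
```

```text
{'vertical_fov': 49.44418002635963, 'cx': 253.52775315181393, 'cy': 188.2592053024951, 'k1': 0.01495187628070923, 'eye': array([0.42496988, 0.11337972, 1.01197282]), 'rotation': array([ 0.11598641, -0.12879873, -1.5598231 ])} {'vertical_fov': 55.87073301318474, 'cx': 259.760016037941, 'cy': 193.2686458329142, 'k1': -0.03893788666851053, 'eye': array([0.95333156, 0.32919906, 0.61416602]), 'rotation': array([0.45073783, 0.77601177, 2.01763675])} {'vertical_fov': 61.629966216362284, 'cx': 253.10251052551826, 'cy': 195.31440372716958, 'k1': -0.03377124684111324, 'T_tool_cam': array([[ 1.06619171e-04,  9.60663260e-01,  2.77715844e-01,
         7.57299299e-02],
       [ 9.99999973e-01, -4.46098925e-05, -2.29601893e-04,
         1.06041879e-03],
       [-2.08181229e-04,  2.77715861e-01, -9.60663238e-01,
        -1.78095048e-01],
       [ 0.00000000e+00,  0.00000000e+00,  0.00000000e+00,
         1.00000000e+00]])}
{'time': 0.0, 'joint_positions': array([ 1.23740092,  0.43523861,  0.02496157,  1.57410983, -0.01160997,
        1.13396813, -0.07510147]), 'qd': array([ 0.00038261, -0.0006999 , -0.00016739,  0.00098904,  0.00117082,
       -0.00096628,  0.00081984]), 'effort': array([-7.31313139e-04, -6.67846298e+01,  9.84004475e-01, -3.14457107e+01,
       -6.09160680e-02,  4.27979906e-02,  1.62244942e-04]), 'eef_pos': array([ 0.14279698, -0.60791091,  0.20513021]), 'orientation': array([-3.11917210e+00, -3.61448417e-01,  4.87181580e-04]), 'ft_force': array([-0.2614486 , -0.19992445,  0.90227812]), 'ft_torque': array([ 0.04990574,  0.01986859, -0.01077401]), 'finger_force': 0.0, 'opening': 0.09186939637727841}
```

```bash
sed -i "s/np.array(c\['rotation'\])$/R.from_rotvec(c['rotation']).as_matrix()/" h.py; grep rotation h.py
```

```text
if 'eye' in c: return c,np.array(c['eye']),R.from_rotvec(c['rotation']).as_matrix()
```

View pics/t0.png

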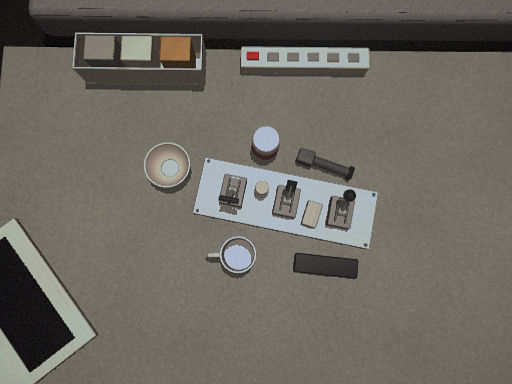

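View pics/s0.png

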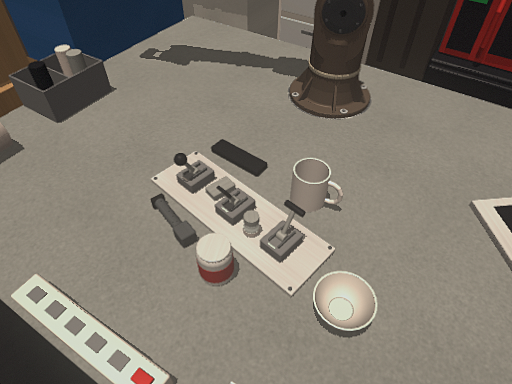

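Top view: ball (inverter) at about (349,195), paddle (fridge) at (291,187), crossbar (shore) at (229,198), with the jar at (262,189) and tin at (312,214) between. Scene view: ball (181,159), crossbar (295,208); the board's screws show in both.

```bash
python3 - <<'E'
from h import *
np.set_printoptions(precision=4,suppress=True)
t=cv2.imread('pics/t0.png');s=cv2.imread('pics/s0.png')
def dark(im,x0,y0,x1,y1,th):
    g=cv2.cvtColor(im,6)[y0:y1,x0:x1]; m=(g<th).astype(np.uint8)
    n,l,st,c=cv2.connectedComponentsWithStats(m); i=1+np.argmax(st[1:,4]); return c[i]+[x0,y0],st[i]
print(dark(t,341,188,358,202,32),dark(s,172,150,190,168,45))
bt,bs=dark(t,341,188,358,202,32)[0],dark(s,172,150,190,168,45)[0]
print('ball',tri(ray('top',*bt),ray('scene',*bs)))
print('bar',tri(ray('top',229,198),ray('scene',295,208)))
for a,b in [((208,160),None),((376,194),(154,180)),((366,244),(196,154)),((197,210),(331,247)),((208,160),(291,289))]:
    print(onz('top',*a,.012), tri(ray('top',*a),ray('scene',*b)) if b else '')
cv2.imwrite('pics/c0.png',np.hstack([cv2.resize(t[150:255,185:385],None,fx=3,fy=3,interpolation=2)[:,:600],]))
E
```

```text
(array([351.8125, 197.9375]), array([ 6,  6,  9,  7, 16], dtype=int32)) (array([182.6842, 156.6842]), array([ 4,  3, 11, 11, 19], dtype=int32))
ball (array([ 0.5476, -0.1093,  0.0995]), np.float64(0.003658261033165107))
bar (array([0.5459, 0.1609, 0.1012]), np.float64(0.0013362681260965948))
[0.6515 0.2178 0.012 ] 
[ 0.5706 -0.1914  0.012 ] (array([ 0.5715, -0.1935,  0.003 ]), np.float64(0.0015328985087139377))
[ 0.4502 -0.1629  0.012 ] (array([ 0.45  , -0.1632,  0.0091]), np.float64(0.0011235442275398634))
[0.5283 0.2413 0.012 ] (array([0.5279, 0.2414, 0.0144]), np.float64(0.0008940852326238793))
[0.6515 0.2178 0.012 ] (array([0.6509, 0.2179, 0.0142]), np.float64(0.0007455731514917572))
```

View pics/c0.png

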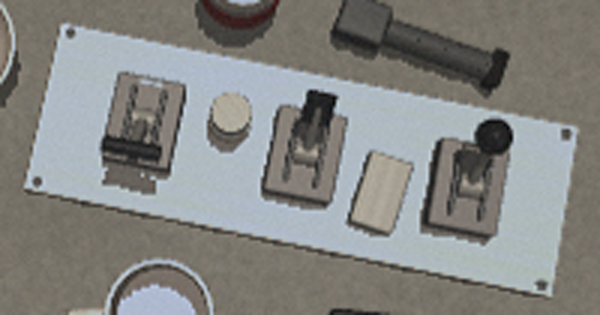

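Both levers agree with the board's geometry: board yaw -0.195, inverter box at about (0.525,-0.101), shore box at about (0.575,0.154), and the ball and crossbar tips sit at z≈0.10. I'll close the fingers and travel high to beyond the ball.

{"api": "step_arm", "payload": {
  "series": [
    {"slide":[4.2,4.6,0],"yaw":-0.1,"claw":0},
    {"slide":[8.4,9.2,0],"yaw":-0.2,"claw":0},
    {"slide":[12.6,13.8,0],"yaw":-0.3,"claw":0},
    {"slide":[16.8,18.4,0],"yaw":-0.4,"claw":0},
    {"slide":[21,23,0],"yaw":-0.43,"claw":0}
  ],
  "newtons": 5
}}

```text
time: 0.72
eef_pos: [0.3539, -0.3767, 0.2058]
orientation: [3.126, -0.316, -0.0]
ft_force: [1.0, -0.6, -0.5]
opening: 0.0466
finger_force: 0.0
```

{"api": "step_arm", "payload": {
  "series": [
    {"slide":[4.2,4.6,0],"yaw":0,"claw":0},
    {"slide":[8.4,9.2,0],"yaw":0,"claw":0},
    {"slide":[12.6,13.8,0],"yaw":0,"claw":0},
    {"slide":[14,15.3,0],"yaw":0,"claw":0},
    {"slide":[14,15.3,0],"yaw":0,"claw":0}
  ]
}}

```text
time: 1.35
eef_pos: [0.4938, -0.2236, 0.2055]
orientation: [-3.126, 0.307, 0.001]
ft_force: [-0.6, -0.1, -0.3]
opening: 0.0014
finger_force: 0.0
```

```bash
python3 - <<'E'
from h import *
o,im=snap('wrist','w1.png'); o2,t=snap('top','t1.png'); np.save('o1.npy',[o['eef_pos'],o['orientation']]); print(o['eef_pos'],o['orientation'])
E
```

```text
[ 0.49375615 -0.22361903  0.205484  ] [-3.12586124e+00  3.06684034e-01  9.05790709e-04]
```

View pics/w1.png

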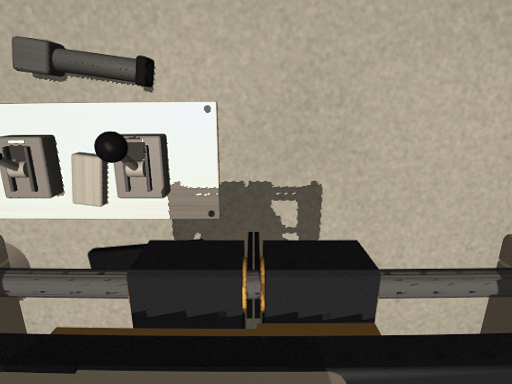

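```bash
python3 - <<'E'
from h import *
im=cv2.imread('pics/w1.png')[170:384,110:400]
cv2.imwrite('pics/w1c.png',cv2.resize(cv2.convertScaleAbs(im,alpha=1.7,beta=25),None,fx=2.5,fy=2.5,interpolation=2))
E
```

```text
(no output)
```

View pics/w1c.png

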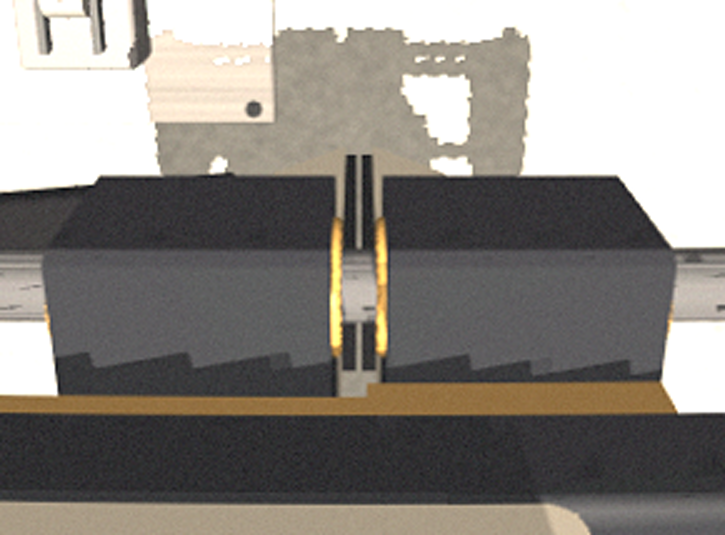

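Wrist view: ball at (110,147), with nothing near the fingertips at (253,234); the tips look thin. I'll triangulate the ball to check it.

```bash
python3 - <<'E'
from h import *
p=np.load('o1.npy');o=dict(eef_pos=p[0],orientation=p[1])
g=cv2.cvtColor(cv2.imread('pics/w1.png'),6);m=(g[125:165,90:130]<45).astype(np.uint8)
n,l,s,c=cv2.connectedComponentsWithStats(cv2.morphologyEx(m,cv2.MORPH_OPEN,np.ones((9,9))));i=1+np.argmax(s[1:,4]);b=c[i]+[90,125];print(b,s[i])
for q in ((349.7,195.3),): print(tri(ray('wrist',*b,o),ray('top',*q)))
print(tri(ray('wrist',*b,o),ray('scene',181,159)), onz('wrist',*b,.099,o))
print('screws',onz('wrist',207,109,.012,o),onz('wrist',211,213,.012,o))
print('mug rim',onz('top',238,252,.09),'torch',onz('top',300,157,.02),onz('top',352,172,.02))
E
```

```text
[110.9753886  146.93393782] [  5   7  32  30 772]
(array([ 0.55537514, -0.1069568 ,  0.0968316 ]), np.float64(0.0009923064914483639))
(array([ 0.55495504, -0.10687512,  0.09840707]), np.float64(0.0022585902791308773)) [ 0.55594656 -0.1078152   0.099     ]
screws [ 0.57142201 -0.18697819  0.012     ] [ 0.45072984 -0.16318856  0.012     ]
mug rim [0.42882462 0.13928568 0.09      ] torch [ 0.6591337 -0.0070014  0.02     ] [ 0.62292791 -0.13281795  0.02      ]
```

{"api": "step_arm", "payload": {
  "series": [
    {"slide":[4,4,0],"yaw":0,"claw":0},
    {"slide":[8,8,0],"yaw":0,"claw":0},
    {"slide":[10.4,10.9,0],"yaw":0,"claw":0},
    {"slide":[10.4,10.9,-4],"yaw":0,"claw":0},
    {"slide":[10.4,10.9,-8],"yaw":0,"claw":0}
  ]
}}

```text
time: 2.08
eef_pos: [0.5967, -0.1184, 0.1252]
orientation: [3.125, -0.316, 0.001]
ft_force: [-0.2, -0.8, -0.1]
opening: 0.0003
finger_force: 0.0
```

{"api": "step_arm", "payload": {
  "series": [
    {"slide":[0,0,-2],"yaw":0,"claw":0},
    {"slide":[0,0,-3.5],"yaw":0,"claw":0},
    {"slide":[0,0,-3.5],"yaw":0,"claw":0}
  ]
}}

```text
time: 2.45
eef_pos: [0.596, -0.1176, 0.0902]
orientation: [3.125, -0.315, -0.003]
ft_force: [-0.2, 0.6, 0.5]
opening: 0.0008
finger_force: 0.0
```

{"api": "step_arm", "payload": {
  "series": [
    {"slide":[-0.6,0.12,0],"yaw":0,"claw":0},
    {"slide":[-1.2,0.24,0],"yaw":0,"claw":0},
    {"slide":[-1.8,0.36,0],"yaw":0,"claw":0},
    {"slide":[-2.4,0.48,0],"yaw":0,"claw":0},
    {"slide":[-3,0.6,0],"yaw":0,"claw":0}
  ]
}}

```text
time: 3.08
eef_pos: [0.5676, -0.1105, 0.0915]
orientation: [3.126, -0.312, 0.004]
ft_force: [5.6, -1.6, 5.2]
opening: 0.0006
finger_force: 3.2
```

{"api": "step_arm", "payload": {
  "series": [
    {"slide":[-0.5,0.1,0],"yaw":0,"claw":0},
    {"slide":[-1,0.2,0],"yaw":0,"claw":0},
    {"slide":[-1.5,0.3,0],"yaw":0,"claw":0}
  ]
}}

```text
time: 3.45
eef_pos: [0.5583, -0.1086, 0.0949]
orientation: [3.125, -0.313, 0.021]
ft_force: [9.6, -4.0, 22.6]
opening: 0.0007
finger_force: 11.7
```

The upward force is too high, so I'll back off and look.

{"api": "step_arm", "payload": {
  "series": [
    {"slide":[1.5,-0.3,0],"yaw":0,"claw":0},
    {"slide":[3,-0.6,0],"yaw":0,"claw":0},
    {"slide":[3,-0.6,0],"yaw":0,"claw":0}
  ]
}}

```text
time: 3.82
eef_pos: [0.5822, -0.1135, 0.0907]
orientation: [-3.126, 0.313, 0.0]
ft_force: [0.4, 0.4, -0.2]
opening: 0.0003
finger_force: 0.0
```

```bash
python3 - <<'E'
from h import *
o,w=snap('wrist','w2.png'); o,s=snap('scene','s2.png'); print(o['eef_pos'],o['ft_force'])
s=cv2.resize(s[100:220,110:260,::-1],None,fx=3.2,fy=3.2,interpolation=2); w=cv2.resize(w[:,:,::-1][:, :],None,fx=.6,fy=.6)
im=np.zeros((max(s.shape[0],w.shape[0]),s.shape[1]+w.shape[1],3),np.uint8);im[:s.shape[0],:s.shape[1]]=s;im[:w.shape[0],s.shape[1]:]=w
cv2.imwrite('pics/m2.png',cv2.convertScaleAbs(im,alpha=1.4,beta=20))
E
```

```text
[ 0.5813831  -0.11332059  0.09059885] [-0.25600143  0.82048171  0.54970571]
```

View pics/m2.png

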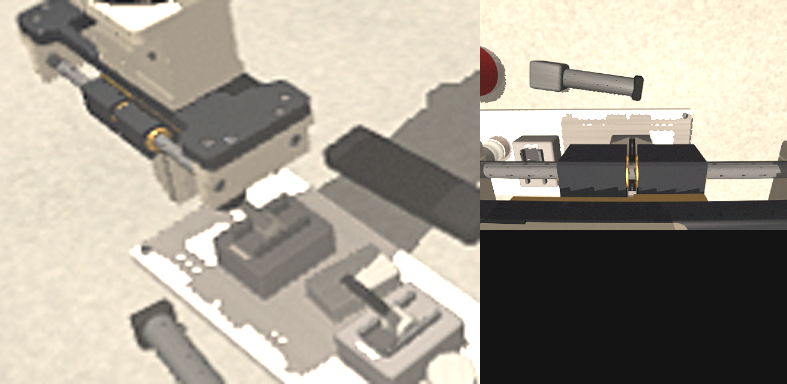

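```bash
cat >> h.py <<'E'
def proj(n,P,o=None):
    c,e,M=cam(n,o); f=192/np.tan(np.radians(c['vertical_fov'])/2); q=M.T@(np.array(P)-e); s=np.array([q[0],-q[1]])/-q[2]
    return s*(1+c['k1']*(s@s))*f+[c['cx'],c['cy']]
E
python3 - <<'E'
from h import *
o=manip.get_obs()
ex=np.array([.981,-.194,0]);ey=np.array([.194,.981,0]);b=np.array([.525,-.1013,0]);z=np.array([0,0,1])
T=o['eef_pos']
k=lambda q:(q-[110,100])*3.2
for nm,P in dict(tcp=T,body=T+.066*z,bodyL=T+.066*z+.095*ey,bodyR=T+.066*z-.095*ey,on=b+.0312*ex+.099*z,off=b-.0312*ex+.099*z,up=b+.107*z).items():
    q=proj('scene',P);print(nm,q.round(),'crop',k(q).round(),'top',proj('top',P).round(),'wrist',proj('wrist',P,o).round())
i=cv2.imread('pics/s2.png')[130:190,150:230];j=cv2.imread('pics/s0.png')[130:190,150:230];
cv2.imwrite('pics/m3.png',np.hstack([cv2.resize(cv2.convertScaleAbs(x,alpha=2,beta=20),None,fx=5,fy=5,interpolation=2) for x in (j,i)]))
E
```

```text
tcp [171. 168.] crop [194. 218.] top [351. 184.] wrist [252. 235.]
body [165. 144.] crop [176. 139.] top [359. 179.] wrist [251. 300.]
bodyL [196. 167.] crop [277. 213.] top [314. 170.] wrist [ 19. 299.]
bodyR [137. 123.] crop [88. 74.] top [404. 188.] wrist [484. 297.]
on [180. 159.] crop [224. 189.] top [350. 195.] wrist [251. 281.]
off [203. 145.] crop [296. 145.] top [345. 222.] wrist [251. 365.]
up [191. 149.] crop [260. 158.] top [349. 208.] wrist [251. 334.]
```

View pics/m3.png

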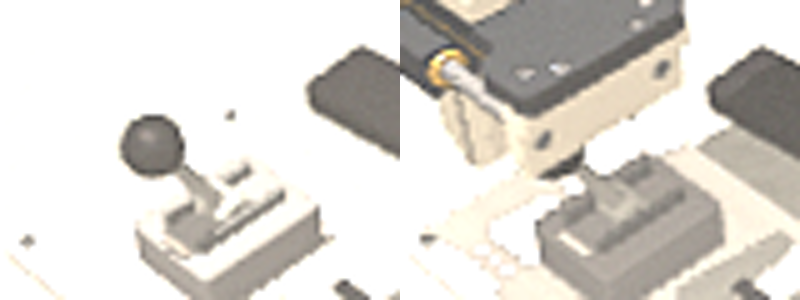

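The lever is still on: the ball rode under the tapered fingertip, which explains the upward force. I'll back out, go about 2.2 cm lower so the straight part of the fingers meets the ball, and push again in small steps.

{"api": "step_arm", "payload": {
  "series": [
    {"slide":[1.5,-0.3,0],"yaw":0,"claw":0},
    {"slide":[1.5,-0.3,-1.2],"yaw":0,"claw":0},
    {"slide":[1.5,-0.3,-2.2],"yaw":0,"claw":0},
    {"slide":[0.9,-0.2,-2.2],"yaw":0,"claw":0},
    {"slide":[0.3,-0.1,-2.2],"yaw":0,"claw":0}
  ]
}}

```text
time: 4.55
eef_pos: [0.584, -0.1143, 0.0688]
orientation: [3.126, -0.312, -0.001]
ft_force: [-0.6, -0.2, 0.2]
opening: 0.0005
finger_force: 0.0
```

{"api": "step_arm", "payload": {
  "series": [
    {"slide":[-0.5,0.1,0],"yaw":0,"claw":0},
    {"slide":[-1,0.2,0],"yaw":0,"claw":0},
    {"slide":[-1.5,0.3,0],"yaw":0,"claw":0}
  ]
}}

```text
time: 4.92
eef_pos: [0.5734, -0.1117, 0.071]
orientation: [-3.126, 0.313, -0.012]
ft_force: [6.2, -0.3, 4.6]
opening: 0.0004
finger_force: 3.1
```

{"api": "step_arm", "payload": {
  "series": [
    {"slide":[-0.3,0.06,0],"yaw":0,"claw":0},
    {"slide":[-0.3,0.06,0],"yaw":0,"claw":0}
  ]
}}

```text
time: 5.18
eef_pos: [0.5685, -0.1108, 0.0701]
orientation: [-3.126, 0.312, -0.006]
ft_force: [4.3, -0.4, 2.9]
opening: 0.0002
finger_force: 2.2
```

{"api": "step_arm", "payload": {
  "series": [
    {"slide":[-0.4,0.08,0],"yaw":0,"claw":0},
    {"slide":[-0.8,0.16,0],"yaw":0,"claw":0}
  ]
}}

```text
time: 5.42
eef_pos: [0.5586, -0.1092, 0.0689]
orientation: [3.126, -0.313, -0.0]
ft_force: [3.0, -0.4, 1.6]
opening: 0.0005
finger_force: 1.2
```

{"api": "step_arm", "payload": {
  "series": [
    {"slide":[-0.4,0.08,0],"yaw":0,"claw":0},
    {"slide":[-0.8,0.16,0],"yaw":0,"claw":0}
  ]
}}

```text
time: 5.68
eef_pos: [0.5496, -0.1076, 0.0685]
orientation: [3.126, -0.313, -0.003]
ft_force: [0.5, -0.2, 0.2]
opening: 0.0006
finger_force: 0.2
```

{"api": "step_arm", "payload": {
  "series": [
    {"slide":[-0.4,0.08,0],"yaw":0,"claw":0},
    {"slide":[-0.8,0.16,0],"yaw":0,"claw":0},
    {"slide":[-0.8,0.16,0],"yaw":0,"claw":0}
  ]
}}

```text
time: 6.05
eef_pos: [0.5423, -0.106, 0.0688]
orientation: [3.126, -0.312, -0.001]
ft_force: [0.4, -0.0, 0.7]
opening: 0.0002
finger_force: 0.0
```

{"api": "step_arm", "payload": {
  "series": [
    {"slide":[1.5,-0.3,0],"yaw":0,"claw":0},
    {"slide":[2.5,-0.5,0],"yaw":0,"claw":0},
    {"slide":[2.5,-0.5,5],"yaw":0,"claw":0},
    {"slide":[2.5,-0.5,10],"yaw":0,"claw":0},
    {"slide":[2.5,-0.5,13],"yaw":0,"claw":0}
  ]
}}

```text
time: 6.68
eef_pos: [0.569, -0.1111, 0.2015]
orientation: [3.126, -0.313, 0.004]
ft_force: [0.9, -0.0, 0.2]
opening: 0.0004
finger_force: 0.0
```

```bash
python3 - <<'E'
from h import *
o,s=snap('scene','s4.png'); print(o['eef_pos'],o['time'])
cv2.imwrite('pics/s4c.png',cv2.resize(cv2.convertScaleAbs(s[110:300,110:350,::-1],alpha=1.5,beta=15),None,fx=3,fy=3,interpolation=2))
E
```

```text
[ 0.56895268 -0.11110064  0.20153748] 6.675
```

View pics/s4c.png

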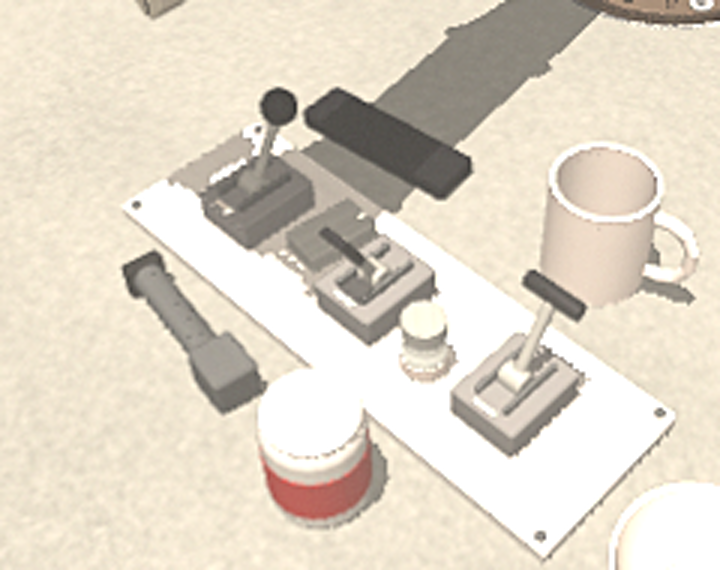

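The ball is at crop (278,106), i.e. full (203,145), exactly the predicted off position; the paddle is still on, the crossbar still off, and the bystanders unmoved. Now over to the robot's side of the shore lever.

{"api": "step_arm", "payload": {
  "series": [
    {"slide":[-1,5.5,0],"yaw":0,"claw":0},
    {"slide":[-2,11,0],"yaw":0,"claw":0},
    {"slide":[-3.2,16.5,0],"yaw":0,"claw":0},
    {"slide":[-4.4,22,0],"yaw":0,"claw":0},
    {"slide":[-5.4,27.5,0],"yaw":0,"claw":0}
  ]
}}

```text
time: 7.35
eef_pos: [0.5134, 0.1656, 0.1989]
orientation: [3.126, -0.313, 0.0]
ft_force: [0.3, 0.3, 0.6]
opening: 0.0005
finger_force: 0.0
```

{"api": "step_arm", "payload": {
  "series": [
    {"slide":[0,0,0],"yaw":0,"claw":0},
    {"slide":[0,0,-5],"yaw":0,"claw":0},
    {"slide":[0,0,-10],"yaw":0,"claw":0},
    {"slide":[0,0,-13],"yaw":0,"claw":0},
    {"slide":[0,0,-13],"yaw":0,"claw":0}
  ]
}}

```text
time: 7.98
eef_pos: [0.5125, 0.1622, 0.0668]
orientation: [3.123, -0.314, -0.007]
ft_force: [0.1, -0.2, 0.5]
opening: 0.0006
finger_force: 0.0
```

{"api": "step_arm", "payload": {
  "series": [
    {"slide":[0.5,-0.06,0],"yaw":0,"claw":0},
    {"slide":[1,-0.12,0],"yaw":0,"claw":0},
    {"slide":[1.5,-0.2,0],"yaw":0,"claw":0}
  ]
}}

```text
time: 8.35
eef_pos: [0.5291, 0.1623, 0.07]
orientation: [-3.126, 0.312, -0.0]
ft_force: [-5.6, 0.5, 3.9]
opening: 0.0005
finger_force: 2.9
```

{"api": "step_arm", "payload": {
  "series": [
    {"slide":[0.4,-0.06,0],"yaw":0,"claw":0},
    {"slide":[0.8,-0.12,0],"yaw":0,"claw":0}
  ]
}}

```text
time: 8.6
eef_pos: [0.5367, 0.161, 0.0695]
orientation: [-3.126, 0.312, 0.001]
ft_force: [-3.8, 1.0, 2.6]
opening: 0.0003
finger_force: 2.0
```

{"api": "step_arm", "payload": {
  "series": [
    {"slide":[0.4,-0.08,0],"yaw":0,"claw":0},
    {"slide":[0.8,-0.16,0],"yaw":0,"claw":0},
    {"slide":[1.2,-0.24,0],"yaw":0,"claw":0}
  ]
}}

```text
time: 8.98
eef_pos: [0.5496, 0.1582, 0.069]
orientation: [-3.126, 0.313, -0.001]
ft_force: [-2.1, 0.3, 1.9]
opening: 0.0008
finger_force: 0.9
```

{"api": "step_arm", "payload": {
  "series": [
    {"slide":[0.4,-0.08,0],"yaw":0,"claw":0},
    {"slide":[0.8,-0.16,0],"yaw":0,"claw":0}
  ]
}}

```text
time: 9.22
eef_pos: [0.5576, 0.1565, 0.0689]
orientation: [3.126, -0.313, 0.001]
ft_force: [-0.5, -0.1, 0.2]
opening: 0.0008
finger_force: 0.1
```

{"api": "step_arm", "payload": {
  "series": [
    {"slide":[0.4,-0.08,0],"yaw":0,"claw":0},
    {"slide":[0.8,-0.16,0],"yaw":0,"claw":0},
    {"slide":[0.8,-0.16,0],"yaw":0,"claw":0}
  ]
}}

```text
time: 9.6
eef_pos: [0.5654, 0.155, 0.0689]
orientation: [3.126, -0.313, 0.0]
ft_force: [0.0, -0.5, 1.2]
opening: 0.0004
finger_force: 0.0
```

{"api": "step_arm", "payload": {
  "series": [
    {"slide":[-1.2,0.24,0],"yaw":0,"claw":0},
    {"slide":[-2.4,0.48,0],"yaw":0,"claw":0},
    {"slide":[-2.4,0.48,5],"yaw":0,"claw":0},
    {"slide":[-2.4,0.48,10],"yaw":0,"claw":0},
    {"slide":[-2.4,0.48,14],"yaw":0,"claw":0}
  ]
}}

```text
time: 10.22
eef_pos: [0.5401, 0.1605, 0.2111]
orientation: [-3.126, 0.311, -0.002]
ft_force: [0.2, -0.1, 0.3]
opening: 0.0005
finger_force: 0.0
```

```bash
python3 - <<'E'
from h import *
o,s=snap('scene','s5.png'); print(o['eef_pos'],o['time'],o['ft_force'])
cv2.imwrite('pics/s5c.png',cv2.resize(cv2.convertScaleAbs(s[110:300,110:350,::-1],alpha=1.5,beta=15),None,fx=3,fy=3,interpolation=2))
E
```

```text
[0.54005591 0.16051905 0.21105252] 10.225 [ 0.18013504 -0.12044343  0.31332655]
```

View pics/s5c.png

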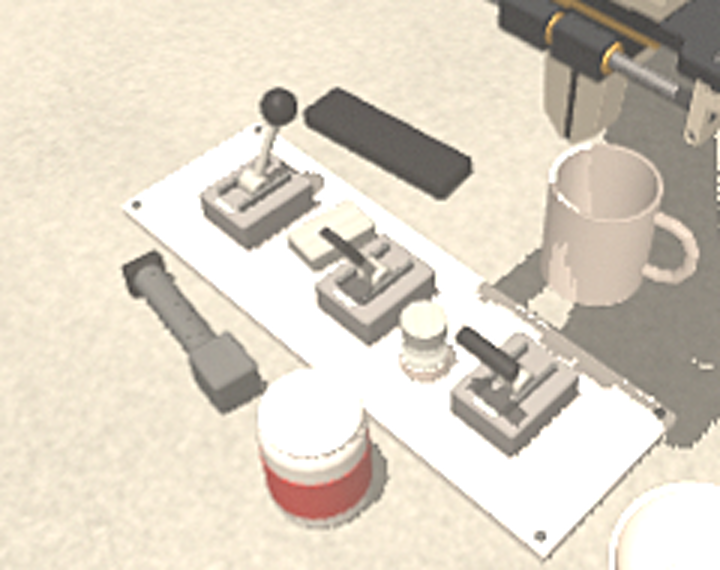

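The crossbar at (488,352) now leans to the far side (on), the ball at (278,106) is off, the paddle at (345,247) is still on, and nothing else has moved. The arm is clear.

```bash
python3 -c "
from plant import manip
print(manip.job_done())"
```

```text
the job is handed in; nothing more can be done
None
```

The job is handed in: the inverter was snapped off first (the first push jammed at about 25 N by the wrist sensor, close to the 25 N limit, so I backed off and pushed from lower), then shore power was snapped on; the last picture shows the fridge still on and nothing else moved, but no verdict was returned.

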